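Uncover the dry-block incubator and hold its lid open

TASK

Lift the loose cover plate off the two pins of the tube incubator and lay it flat, grip upwards, in the steel tray without dropping it. Only then raise the incubator's clear lid to 60 degrees from shut and finish still holding it steady there with the gripper's fingers: the lid has no stay and would fall shut, so do not let go, and do not let it slam. Leave the dishes, the tube rack and the bottle where they stand.

Things in the scene. Friction and masses are not known exactly. Their poses are not given: they have to be found in the camera images.
- incubator: white benchtop tube incubator, fixed, left or right of the middle (tray on the other side), 260 (x) x 230 (y) x 104 mm high; origin centre of underside, x from its front panel to its back, z up. Two side cheeks (25 mm wide, top z = 104) each carry an upright steel pin, 8 mm thick, 16 high, at x = +20, y = +-102.5; the clear lid lies between the cheeks.
- cover_plate: loose aluminium plate, 90 (x) x 228 (y) x 6 mm, about 0.3 kg, origin centre of underside. Starts level on the two cheeks, across the lid, its two 12 mm holes (x = 0, y = +-102.5) over the pins; 25 mm straight up clears them. On its middle a black upright block to grip, 36 (x) x 14 (y) x 34 high, top 40 mm above the origin.
- plate_grip (a point): point in the middle of the cover plate's gripping block, 28 mm above the plate's underside, same axes as the plate
- lid_hinge (a point): middle of the lid's hinge axis, fixed on the incubator at x = +85, y = 0, z = 96 mm in its frame. The hinge axis is the incubator's y axis.
- lid_grip (a point): centre of the lid's black T-handle: a round bar along the incubator's y, 16 mm thick, 36 long with flat ends, on a 12 mm stem. Lid shut: 165 mm in front of the hinge (-x of the incubator), 35 mm above it. Turns with the lid; 32 mm off its upper face. Pinched by its two ends it can pivot between the fingers.
- lid (a joint): angle of the clear plastic lid, rad: 0 shut (level), grows as its front edge rises, stop at 1.35; 60 degrees is 1.047. Lid 190 mm from hinge to front edge, 172 wide, 6 thick, about 0.35 kg, grey edge strips; free hinge, no spring or stay: falls shut from any angle.
- tray: open stainless tray, fixed on the bench, 260 (x) x 280 (y) mm, 18 mm high, walls and floor about 4 to 5 mm thick; origin at the centre of its underside, z up
- dish_stack: bystander: stack of four petri dishes, 94 mm across, 60 mm high; origin at the centre of its underside
- tube_rack: bystander: cream two-deck test-tube rack with a few glass tubes, 75 x 220 x 70 mm (tubes to 110); origin at the centre of its underside
- reagent_bottle: bystander: amber bottle with a black cap, 68 mm across, 130 mm high; origin at the centre of its underside

How it is judged (in metres and radians):
On the way, in this order (a step that is already met when the one before it is completed fails the run):
1. the cover plate is lifted clear of the pins in the gripper, the lid still shut (z of cover_plate in the frame of incubator above 0.122 m and contact force between the fingers and cover_plate above 0.3 N and value of joint lid below 0.06 rad), for 0.1 s.
2. the cover plate lies flat in the tray, let go, the lid still shut (x of cover_plate in the frame of tray between -0.1 and 0.1 m and y of cover_plate in the frame of tray between -0.1 and 0.1 m and z of cover_plate in the frame of tray below 0.01 m and z of plate_grip in the frame of tray above 0.025 m and angle between cover_plate's own z axis and vertical below 0.08 rad and contact force between each of the arm, the fingers and cover_plate below 0.1 N and linear speed of cover_plate below 0.03 m/s and value of joint lid below 0.06 rad), for 0.2 s.
At the end, for the whole second after the job is handed in: The lid stands at 60 degrees, give or take 6, still, carried by the gripper's fingers (contact over 0.3 N); the cover plate lies flat, grip up, on the tray's floor, untouched; the dishes, rack and bottle are within 30 mm of where they were (x of cover_plate in the frame of tray between -0.1 and 0.1 m and y of cover_plate in the frame of tray between -0.1 and 0.1 m and z of cover_plate in the frame of tray below 0.01 m and z of plate_grip in the frame of tray above 0.025 m and angle between cover_plate's own z axis and vertical below 0.08 rad and contact force between each of the arm, the fingers and cover_plate below 0.1 N and linear speed of cover_plate below 0.03 m/s and value of joint lid between 0.942 and 1.152 rad and velocity of joint lid between -0.08 and 0.08 rad/s and contact force between the fingers and lid above 0.3 N and distance of each of dish_stack, tube_rack, reagent_bottle from where it was at the start of the episode below 0.03 m); the arm keeps its last pose, push and grip.
It fails at once if the cover plate was dropped (it moves faster than 0.6 m/s out of the fingers) (contact force between the fingers and cover_plate below 0.05 N and linear speed of cover_plate above 0.6 m/s).
It fails at once if the lid was let fall (closing faster than 3 rad/s) (velocity of joint lid below -3 rad/s).
It fails at once if a bystander was shoved by more than 30 mm or tipped (distance of any of dish_stack, tube_rack, reagent_bottle from where it was at the start of the episode above 0.03 m or angle between any of dish_stack, tube_rack, reagent_bottle's own z axis and vertical above 0.4 rad).
It also fails if it takes over 58 s, if anything falls off the work surface, if the arm or the gripper's body presses on something with over 40 N, if the wrist force passes 120 N, or if a joint passes its speed limit or range.

ROBOT

A 7-joint arm with a two-finger parallel gripper is mounted at the origin on the work surface. World frame = base frame: x ahead of the robot, y to its left, z up, the work surface at z = 0. Lengths are in mm, angles in rad, forces in N, time in s.
With the tool pointing down it reaches from about 425 to 875 mm from the base axis. Payload 4.7 kg.
Tool frame: the origin (TCP) lies on the centre line of the jaws, within the pads' length; the fingertips stand 17 mm ahead of it and the grasp point (between the pads) lies 2 mm behind it; z points along the fingers, y is the line along which they close (so a half turn about z gives the same grasp; the last joint's range is limited). The gripper opens to 85 mm and grips with 20 to 120 N. Pads are 22 mm wide; open, the fingers measure 114 mm over their backs; the gripper's body (76 mm by 85 mm) begins 54 mm behind the grasp point. The pads swing forward as they close: fully open they stand 13 mm farther back than shut.
Start: joints at [-1.106, 0.321, -0.07, 1.45, 0.023, 1.371, -0.057], TCP at [283.223, 585.071, 248.349] pointing down, gripper open.
Joint ranges: [-2.86, 2.86], [-0.3, 2.09], [-1.38, 1.24], [0.06, 2.45], [-1.56, 4.7], [0.09, 2.05], [-2.69, 2.69]. Speed limits (rad/s): [2.57, 2.57, 3.14, 3.14, 3.14, 3.14, 3.14].

INTERFACE

Orientations are given as [roll, pitch, yaw] about the fixed x, y, z axes, in that order (R = Rz(yaw) Ry(pitch) Rx(roll)).
In Python, from bench import bot, imaging, ticket gives the robot as it stands.
- The arm moves only by the tool play_rows, never from a script. Its argument "series" is text: rows parted by semicolons, each of 7 numbers parted by spaces: the shift along the tool's x, y, z each as a share of 3 cm, from -1 to 1, then the turn, a rotation vector about the tool's x, y, z each as a share of 0.08 rad, from -1 to 1, then the opening, from 0 (shut) to 1 (fully open). A call has 1 to 10 rows; each row shifts and turns the commanded pose from where the row before left it, along the tool's axes as they then stand; what a row does not reach is not made up. A row lasts 1/12 s, in which the tool goes at most 41.7 mm and 7.16 degrees, less where a joint would pass 70% of its speed; a pose out of reach is approached as far as the arm can. A call with a number of a shift or a turn outside -1 to 1 is refused whole. A call with a gripper value outside its range is refused whole. The fingers move at their own pace and stop on an object; "newtons" is the grip in N (left out, the last holds). Time passes only in rows, so rows that do not move let the fingers close. It gives the time, the measured TCP pose, the force, the opening and the grip force at its end, in the units of the state.
- bot.get_obs(): the state, without advancing time (a new reading comes with each control period).
- imaging.camera(name): name is "side" or "top"; returns a dict with "frame" (420x560x3 uint8, blue, green, red), "K" (3x3 intrinsics, pixels), "extrinsics" (4x4, takes a point from camera to world coordinates). Camera axes: x right, y up, looking along -z (the intrinsics and any distortion apply to the point x, -y, -z); pixel columns grow to the right and rows downward; lengths in mm; the calibration is good to about 2 mm. A picture is of the moment at which its call begins. There is no depth.
- ticket.sign_off(): hands the job in; it is judged then, once.
The state is a dict: "clock": time; "qpos": joint angles; "qd": joint speeds; "joint_efforts": joint torques, N m; "position": TCP position; "tool_rot": TCP orientation; "ft_force": force on the tool from outside, world axes, zero at the start; "moment": the same for the moment, N m; "opening": finger opening in mm; "gripper_force": force on a finger pad.
Only numpy, scipy, OpenCV 4.12 (cv2) and the standard library are available. Lean on these libraries where they do the work, as an engineer would, in place of code of your own. Each camera call takes 0.05 s, during which the arm holds its last target. There are 200 camera calls.

## Working session

There is one attempt and no reset: what is moved stays moved. The work goes in short steps, Python scripts to look and compute and a tool call to move; the robot and the scene stay as the last step left them, time stands still between calls to the robot, and variables do not carry over. Pictures are saved under pics/ and viewed, at most 10 in all, crops included, and the job is handed in when it is done.

Besides the shell and the picture viewer there is one more tool, called after "Request:" as name(argument=value, ...), one argument or row to a line, values as JSON. play_rows: Moves the arm, as the interface text tells. Shift numbers are shares of 3 cm and turn numbers shares of 0.08 rad, none past 1 either way. Its arguments: {"type":"object","properties":{"series":{"type":"string"},"newtons":{"type":"number"}},"required":["series"]}

```bash
ls; mkdir -p pics
python3 - <<'E'
from bench import bot, imaging
import cv2,numpy as np
o=bot.get_obs(); print(o)
for n in("side","top"):
    c=imaging.camera(n); cv2.imwrite(f"pics/{n}0.png",c["frame"]); np.savez(f"{n}0.npz",**{k:c[k] for k in("frame","K","extrinsics")}); print([k for k in c],c["K"],c["extrinsics"])
E
```

```text
pics
{'clock': 0.0, 'qpos': array([-1.10591385,  0.32179953, -0.07009353,  1.45167762,  0.02263815,
        1.37078328, -0.05689255]), 'qd': array([-0.00012596,  0.00099253, -0.00123663,  0.00251192, -0.00075086,
       -0.00077204,  0.00049612]), 'joint_efforts': array([ 3.21624839e-04, -4.93581390e+01, -3.81618328e-01, -3.14333439e+01,
        1.32315449e-02,  1.14234697e-02,  4.85586747e-05]), 'position': array([283.016321  , 584.59404658, 247.2374691 ]), 'tool_rot': array([-3.13971656e+00,  1.32719044e-04,  2.69086435e+00]), 'ft_force': array([-0.20517436, -0.62883553,  0.39061676]), 'moment': array([0.01968845, 0.0050517 , 0.02707983]), 'gripper_force': 0.0, 'opening': 85.38184249454851}
['frame', 'K', 'extrinsics'] [[494.11081753   0.         277.63893322]
 [  0.         494.11081753 211.17834268]
 [  0.           0.           1.        ]] [[-9.84254279e-01  1.15231352e-01 -1.34034512e-01  4.77132000e+02]
 [-1.76723583e-01 -6.26483940e-01  7.59135461e-01  8.72138213e+02]
 [ 3.50573665e-03  7.70869385e-01  6.36983596e-01  8.44775930e+02]
 [ 0.00000000e+00  0.00000000e+00  0.00000000e+00  1.00000000e+00]]
['frame', 'K', 'extrinsics'] [[512.75704668   0.         289.21603336]
 [  0.         512.75704668 206.29594352]
 [  0.           0.           1.        ]] [[-2.91902308e-02  9.97104280e-01 -7.02209711e-02  5.31830632e+02]
 [-9.99556670e-01 -2.87054339e-02  7.90332054e-03 -1.93726164e+01]
 [ 5.86471129e-03  7.04205398e-02  9.97500152e-01  1.35601312e+03]
 [ 0.00000000e+00  0.00000000e+00  0.00000000e+00  1.00000000e+00]]
```

View pics/top0.png

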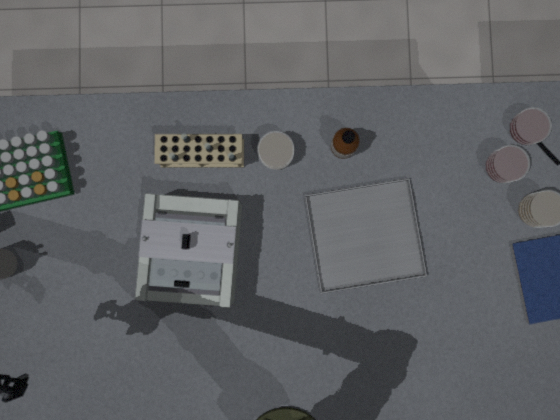

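View pics/side0.png

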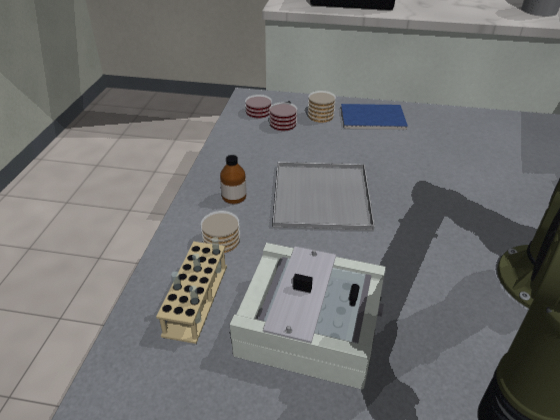

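The top view shows the incubator on the left around (188,250), with the plate's grip at (186,241), the lid handle at (182,284) and the pins at (146,238) and (230,243). The tray is at (366,234). In the side view the grip is at (302,283) and the handle at (354,294).

```bash
cat > h.py <<'E'
import numpy as np,cv2
from scipy.optimize import least_squares
F=np.diag([1,-1,-1.])
def load(n):
    d=np.load(n+".npz"); return d["frame"],d["K"],d["extrinsics"]
def ray(K,E,p):
    d=E[:3,:3]@F@np.linalg.inv(K)@np.array([p[0],p[1],1.]); return E[:3,3],d/np.linalg.norm(d)
def tri(*obs):
    A=0;b=0;L=[]
    for K,E,p in obs:
        o,d=ray(K,E,p);M=np.eye(3)-np.outer(d,d);A=A+M;b=b+M@o;L.append((M,o))
    x=np.linalg.solve(A,b); return x,[np.linalg.norm(M@(x-o)) for M,o in L]
def plane(K,E,p,z):
    o,d=ray(K,E,p); return o+d*(z-o[2])/d[2]
def proj(K,E,X):
    c=F@E[:3,:3].T@(np.asarray(X)-E[:3,3]); p=K@c; return p[:2]/p[2]
def dark(f,box,t=40):
    x0,y0,x1,y1=box;g=f[y0:y1,x0:x1].max(2)
    n,l,s,c=cv2.connectedComponentsWithStats((g<t).astype(np.uint8))
    return [(c[i]+[x0,y0],s[i]) for i in range(1,n) if s[i,4]>15]
E
python3 - <<'E'
from h import *
ft,Kt,Et=load("top0");fs,Ks,Es=load("side0")
for nm,f,b in(("t",ft,(150,225,225,300)),("s",fs,(280,260,375,315))):
    for c,s in dark(f,b): print(nm,c,s)
# crops
a=cv2.resize(ft[185:315,125:250],None,fx=3.2,fy=3.2*1.0,interpolation=cv2.INTER_CUBIC)
b=cv2.resize(fs[235:395,225:395],None,fx=2.3,fy=2.3,interpolation=cv2.INTER_CUBIC)
h=max(a.shape[0],b.shape[0]);P=lambda i:cv2.copyMakeBorder(i,0,h-i.shape[0],0,0,0)
cv2.imwrite("pics/crop1.png",np.hstack([P(a),P(b)]))
# tray mask: outline
g=cv2.cvtColor(ft,cv2.COLOR_BGR2GRAY);print(g[235,295:440:4],g[170:300:4,366])
E
```

```text
t [185.6627907  240.88372093] [32 10  8 13 86]
t [181.51388889 283.29166667] [25 56 14  6 72]
s [302.20512821 282.81684982] [ 13  14  19  18 273]
s [353.45205479 294.08219178] [ 69  24  10  22 146]
[101 104 101 100  95  91 119 116 116 114 114 111 111 113 112 114 116 113
 114 113 112 111 113 114 115 114 118 113 117 115 111  99 103  96  98 100
 101] [104  97  99  88 101 111 116 114 112 113 113 113 111 110 113 113 111 113
 112 113 113 115 115 114 114 114 112 116 100  88 101  97  98]
```

View pics/crop1.png

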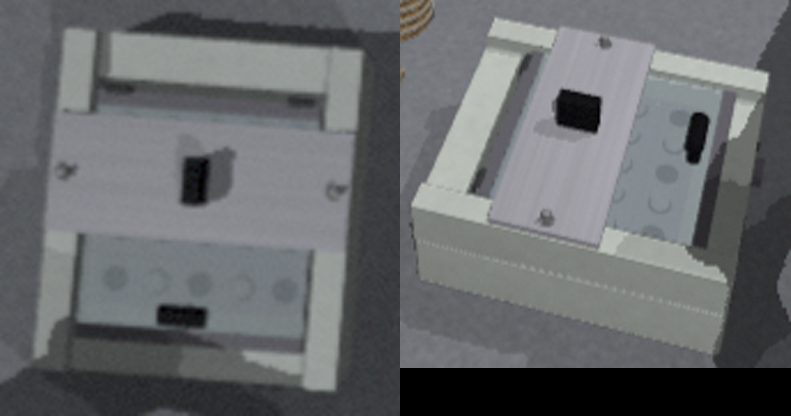

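Run:
```python
from h import *
ft,Kt,Et=load("top0");fs,Ks,Es=load("side0")
T=lambda a,b:tri((Kt,Et,a),(Ks,Es,b))
for n,a,b in(("grip",(185.66,240.88),(302.2,282.8)),("handle",(181.51,283.29),(353.45,294.08)),("pinL",(145.6,238.1),(288,329.3)),("pinR",(230,244.4),(314.1,253.3)),
  ("trayFL",(305.5,193),(0,0)),):
    if n[0]!="t": x,r=T(a,b);print(n,x.round(1),np.round(r,1))
# tray: smooth-brightness mask in top view
g=cv2.medianBlur(cv2.cvtColor(ft,cv2.COLOR_BGR2GRAY),3)
for K,E,f,seed in((Kt,Et,ft,(366,234)),(Ks,Es,fs,(320,195))):
    g=cv2.bilateralFilter(cv2.cvtColor(f,cv2.COLOR_BGR2GRAY),7,20,5)
    m=np.zeros((g.shape[0]+2,g.shape[1]+2),np.uint8)
    cv2.floodFill(g.copy(),m,seed,255,7,7,4|(255<<8)|cv2.FLOODFILL_FIXED_RANGE|cv2.FLOODFILL_MASK_ONLY)
    m=cv2.morphologyEx(m[1:-1,1:-1],cv2.MORPH_CLOSE,np.ones((5,5)));m=cv2.morphologyEx(m,cv2.MORPH_OPEN,np.ones((5,5)))
    c=max(cv2.findContours(m,0,2)[0],key=cv2.contourArea)
    P=np.array([plane(K,E,p,5)[:2] for p in c[:,0].astype(float)],np.float32)
    print("tray floor",cv2.contourArea(c),cv2.minAreaRect(P))
```

```text
grip [542.8 221.  124.9] [0.1 0.1]
handle [442.7 232.2 125.4] [0.3 0.3]
pinL [553.3 321.5 107.3] [0.9 0.9]
pinR [531.3 117.1 106.9] [0.1 0.1]
tray floor 8877.0 ((548.8345336914062, -226.89968872070312), (244.03057861328125, 261.40948486328125), 7.780070781707764)
tray floor 4780.0 ((552.1633911132812, -224.27194213867188), (249.1996612548828, 255.3835906982422), 7.518964767456055)
```

Request:
play_rows(
  series="-0.4 -0.2 0 0 0 0 1; -0.8 -0.45 0 0 0 0 1; -0.8 -0.45 0 0 0 0 1; -0.8 -0.45 0 0 0 0 1; -0.8 -0.45 0 0 0 0 1; -0.8 -0.45 0 0 0 0 1; -0.8 -0.45 0 0 0 0 1; -0.8 -0.45 0 0 0 0 1; -0.8 -0.45 0 0 0 0 1; -0.8 -0.45 0 0 0 0 1",
  newtons=60,
)

```text
clock: 0.93
position: [433.9, 368.4, 248.2]
tool_rot: [-3.141, 0.0, 2.69]
ft_force: [0.6, -0.1, -0.0]
opening: 85.0
gripper_force: 0.0
```

```bash
cat > go.py <<'E'
# usage: python3 go.py x y z yaw : units needed from the present pose (turn first, then shift in turned axes; and shift in present axes)
import sys,numpy as np
from scipy.spatial.transform import Rotation as Ro
from bench import bot
o=bot.get_obs();np.set_printoptions(precision=2,suppress=True)
t=np.array(list(map(float,sys.argv[1:4])));R=Ro.from_euler("xyz",o["tool_rot"]);G=Ro.from_euler("xyz",[np.pi,0,float(sys.argv[4])])
d=t-o["position"]
print("pos",o["position"],"rpy",o["tool_rot"],"clk",round(o["clock"],2),"F",o["ft_force"],"open",o["opening"],"gf",o["gripper_force"],"q",o["qpos"])
print("turn",(R.inv()*G).as_rotvec()/.08,"shift now-axes",R.inv().apply(d)/30,"shift goal-axes",G.inv().apply(d)/30)
E
python3 go.py 542.5 220.3 230 3.033
```

```text
pos [433.88 368.42 248.18] rpy [-3.14  0.    2.69] clk 0.93 F [ 0.56 -0.1  -0.02] open 85.01237083815293 gf 0.0 q [-0.82  0.15  0.08  1.66 -0.01  1.33  0.38]
turn [-0.01  0.   -4.29] shift now-axes [-5.41 -2.86  0.61] shift goal-axes [-4.13 -4.52  0.61]
```

Request:
play_rows(
  series="-0.85 -0.45 0.1 0 0 0 1; -0.85 -0.45 0.1 0 0 0 1; -0.85 -0.45 0.1 0 0 0 1; -0.85 -0.45 0.1 0 0 0 1; -0.85 -0.45 0.1 0 0 0 1; -0.7 -0.3 0.1 0 0 0 1; 0 0 0 0 0 -1 1; 0 0 0 0 0 -1 1; 0 0 0 0 0 -1 1; 0 0 0 0 0 -1 1",
)

```text
clock: 1.77
position: [533.3, 235.8, 230.0]
tool_rot: [-3.141, -0.001, 3.013]
ft_force: [-0.2, 0.2, -0.4]
opening: 85.3
gripper_force: 0.0
```

```bash
python3 go.py 542.5 220.3 131 3.033
```

```text
pos [533.26 235.84 230.02] rpy [-3.14 -0.    3.01] clk 1.77 F [-0.25  0.16 -0.41] open 85.29883494988525 gf 0.0 q [-0.61  0.19  0.17  1.66 -0.03  1.3   1.01]
turn [-0.01 -0.01 -0.25] shift now-axes [-0.37 -0.47  3.3 ] shift goal-axes [-0.36 -0.48  3.3 ]
```

Request:
play_rows(
  series="-0.37 -0.48 0 0 0 -0.25 1; 0 0 0.5 0 0 0 1; 0 0 0.6 0 0 0 1; 0 0 0.6 0 0 0 1; 0 0 0.6 0 0 0 1; 0 0 0.3 0 0 0 1; 0 0 0 0 0 0 1",
)

```text
clock: 2.35
position: [540.8, 220.1, 149.8]
tool_rot: [-3.139, -0.004, 3.03]
ft_force: [-0.5, -0.0, -0.7]
opening: 85.3
gripper_force: 0.0
```

```bash
python3 go.py 542.5 220.3 131 3.033
python3 - <<'E'
from bench import imaging
import cv2
cv2.imwrite("pics/s1.png",cv2.resize(imaging.camera("side")["frame"][180:395,215:415],None,fx=2.7,fy=2.7))
E
```

```text
pos [540.82 220.09 149.81] rpy [-3.14 -0.    3.03] clk 2.35 F [-0.48 -0.01 -0.66] open 85.32510281041043 gf 0.0 q [-0.58  0.25  0.18  1.75 -0.05  1.15  1.06]
turn [-0.03 -0.05 -0.04] shift now-axes [-0.06  0.01  0.63] shift goal-axes [-0.05  0.01  0.63]
```

View pics/s1.png

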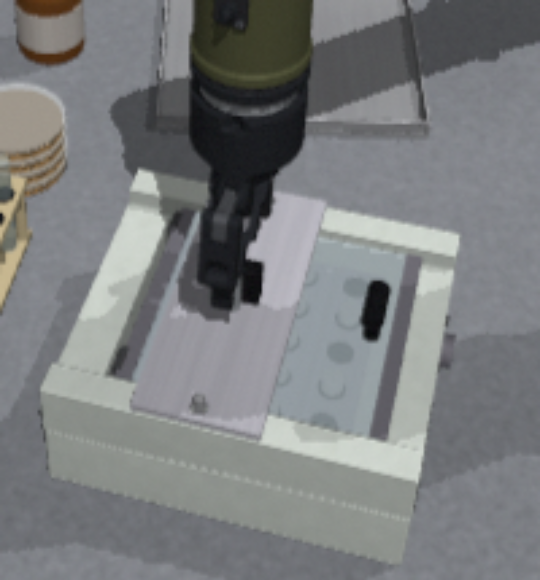

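The side view shows the open fingers straddling the black block: the near finger is at crop (225,290), with the block just behind it at (255,280). I'll descend and close.

Request:
play_rows(
  series="-0.05 0 0.3 0 0 0 1; 0 0 0.33 0 0 0 1; 0 0 0 0 0 0 1; 0 0 0 0 0 0 0.4; 0 0 0 0 0 0 0; 0 0 0 0 0 0 0; 0 0 0 0 0 0 0; 0 0 0 0 0 0 0; 0 0 0 0 0 0 0; 0 0 0 0 0 0 0",
  newtons=60,
)

```text
clock: 3.23
position: [544.2, 221.7, 133.9]
tool_rot: [3.141, 0.001, 3.031]
ft_force: [0.1, 0.5, 1.2]
opening: 13.1
gripper_force: 59.3
```

Request:
play_rows(
  series="0 0 -0.1 0 0 0 0; 0 0 -0.2 0 0 0 0; 0 0 -0.3 0 0 0 0; 0 0 -0.4 0 0 0 0; 0 0 -0.4 0 0 0 0; 0 0 -0.4 0 0 0 0; 0 0 -0.4 0 0 0 0; 0 0 -0.4 0 0 0 0; 0 0 -0.3 0 0 0 0; 0 0 -0.1 0 0 0 0",
)

```text
clock: 4.07
position: [544.7, 221.9, 225.9]
tool_rot: [3.14, 0.003, 3.031]
ft_force: [0.8, -0.5, -2.6]
opening: 13.2
gripper_force: 58.7
```

```bash
python3 go.py 550 -226 222 3.275
```

```text
pos [544.74 221.88 225.91] rpy [3.14 0.   3.03] clk 4.07 F [ 0.76 -0.46 -2.62] open 13.206085703203895 gf 58.738072514534 q [-0.59  0.2   0.18  1.65 -0.04  1.29  1.06]
turn [ 0.02  0.04 -3.05] shift now-axes [ -1.83 -14.82   0.11] shift goal-axes [  1.81 -14.82   0.13]
```

Request:
play_rows(
  series="0 -0.2 0 0 0 -0.3 0; -0.05 -0.4 0 0 0 -0.5 0; 0 -0.6 0 0 0 -0.5 0; 0 -0.7 0 0 0 -0.5 0; 0 -0.7 0 0 0 -0.5 0; 0.05 -0.7 0 0 0 -0.5 0; 0.1 -0.7 0 0 0 -0.25 0; 0.1 -0.7 0 0 0 0 0; 0.1 -0.7 0 0 0 0 0; 0.1 -0.7 0 0 0 0 0",
)

```text
clock: 4.9
position: [541.9, 36.5, 223.2]
tool_rot: [3.142, -0.001, -3.008]
ft_force: [0.1, -0.7, -3.8]
opening: 12.7
gripper_force: 58.6
```

Request:
play_rows(
  series="0.1 -0.7 0 0 0 0 0; 0.1 -0.7 0 0 0 0 0; 0.1 -0.7 0 0 0 0 0; 0.1 -0.7 0 0 0 0 0; 0.1 -0.7 0 0 0 0 0; 0.1 -0.7 0 0 0 0 0; 0.1 -0.7 0 0 0 0 0; 0.1 -0.7 0 0 0 0 0; 0.1 -0.7 0 0 0 0 0; 0.1 -0.3 0 0 0 0 0",
)

```text
clock: 5.73
position: [538.1, -166.2, 223.4]
tool_rot: [-3.14, -0.001, -3.012]
ft_force: [0.0, -1.0, -2.7]
opening: 13.2
gripper_force: 58.7
```

```bash
python3 go.py 550 -226 150 3.275
```

```text
pos [ 538.1  -166.24  223.38] rpy [-3.14 -0.   -3.01] clk 5.73 F [ 0.01 -0.98 -2.66] open 13.171658949669418 gf 58.72032165527344 q [-0.15  0.15  0.45  1.72 -0.07  1.28  2.01]
turn [-0.02 -0.01 -0.05] shift now-axes [-0.14 -2.02  2.45] shift goal-axes [-0.13 -2.03  2.45]
```

Request:
play_rows(
  series="-0.05 -0.4 0.2 0 0 0 0; -0.05 -0.5 0.4 0 0 0 0; -0.05 -0.5 0.5 0 0 0 0; 0 -0.4 0.6 0 0 0 0; 0 -0.2 0.6 0 0 0 0; 0 0 0.6 0 0 0 0; 0 0 0.6 0 0 0 0; 0 0 0.6 0 0 0 0; 0 0 0.6 0 0 0 0; 0 0 0.4 0 0 0 0",
)

```text
clock: 6.57
position: [550.4, -220.0, 68.3]
tool_rot: [3.14, -0.002, -3.008]
ft_force: [0.2, -1.2, -4.6]
opening: 13.0
gripper_force: 58.7
```

```bash
python3 go.py 550 -226 36 3.275;  python3 - <<'E'
from bench import imaging
import cv2,numpy as np
a=imaging.camera("side")["frame"][130:260,240:400];b=imaging.camera("top")["frame"][165:305,290:440]
a=cv2.resize(a,(480,390));b=cv2.resize(b,(320,298));b=cv2.copyMakeBorder(b,0,92,0,0,0)
cv2.imwrite("pics/s2.png",np.hstack([a,b]))
E
```

```text
pos [ 550.38 -220.04   68.33] rpy [ 3.14 -0.   -3.01] clk 6.57 F [ 0.15 -1.21 -4.6 ] open 13.044926509341828 gf 58.68257939815521 q [-0.04  0.38  0.45  1.8  -0.19  1.01  2.19]
turn [ 0.02 -0.03  0.01] shift now-axes [ 0.04 -0.2   1.08] shift goal-axes [ 0.04 -0.2   1.08]
```

View pics/s2.png

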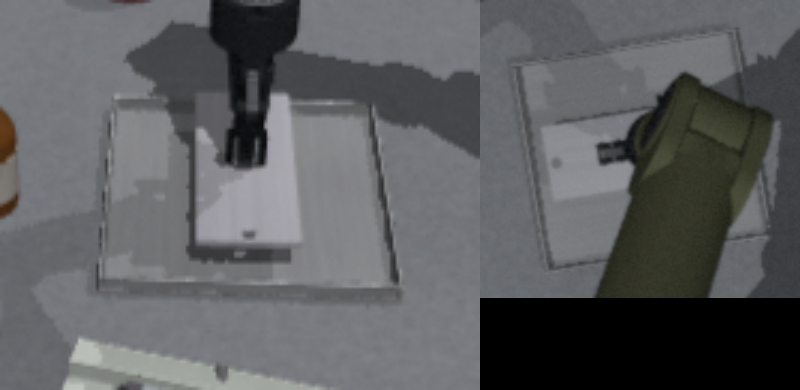

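The plate hangs level over the tray and is lined up with its walls. The gaps look about even and it needs 6 mm toward the far side, so I'll shift it and lower gently.

Request:
play_rows(
  series="0 -0.15 0.1 0 0 0 0; 0 0 0.2 0 0 0 0; 0 0 0.2 0 0 0 0; 0 0 0.15 0 0 0 0; 0 0 0.15 0 0 0 0; 0 0 0.1 0 0 0 0; 0 0 0.08 0 0 0 0; 0 0 0.05 0 0 0 0; 0 0 0 0 0 0 0; 0 0 0 0 0 0 0",
)

```text
clock: 7.5
position: [551.9, -226.0, 39.6]
tool_rot: [-3.142, 0.0, -3.008]
ft_force: [0.1, -0.1, -2.9]
opening: 12.8
gripper_force: 58.8
```

Request:
play_rows(
  series="0 0 0.06 0 0 0 0; 0 0 0.05 0 0 0 0; 0 0 0.04 0 0 0 0; 0 0 0 0 0 0 0; 0 0 0 0 0 0 0",
)

```text
clock: 7.92
position: [551.7, -225.9, 34.9]
tool_rot: [3.141, -0.0, -3.008]
ft_force: [-0.1, 0.6, -3.1]
opening: 12.9
gripper_force: 58.8
```

Request:
play_rows(
  series="0 0 0.04 0 0 0 0; 0 0 0.03 0 0 0 0; 0 0 0 0 0 0 0",
)

```text
clock: 8.17
position: [552.1, -226.1, 33.9]
tool_rot: [3.141, 0.001, -3.008]
ft_force: [-2.6, 0.6, 4.9]
opening: 12.9
gripper_force: 59.9
```

Contact. Now I release, opening slowly.

Request:
play_rows(
  series="0 0 -0.02 0 0 0 0.2; 0 0 0 0 0 0 0.3; 0 0 0 0 0 0 0.5; 0 0 0 0 0 0 0.7; 0 0 0 0 0 0 0.7; 0 0 0 0 0 0 0.7; 0 0 0 0 0 0 0.7",
)

```text
clock: 8.75
position: [551.9, -225.9, 33.5]
tool_rot: [3.142, 0.0, -3.008]
ft_force: [0.1, -0.9, -0.3]
opening: 59.5
gripper_force: 0.0
```

Request:
play_rows(
  series="0 0 -0.2 0 0 0 0.7; 0 0 -0.4 0 0 0 0.7; 0 0 -0.6 0 0 0 0.7; 0 0 -0.7 0 0 0 0.7; 0 0 -0.8 0 0 0 0.7; 0 0 -0.8 0 0 0 0.7; 0 0 -0.8 0 0 0 0.7; 0 0 -0.8 0 0 0 0.7; 0 0 -0.8 0 0 0 0.7; 0 0 -0.8 0 0 0 0.7",
)

```text
clock: 9.58
position: [551.7, -226.2, 237.2]
tool_rot: [-3.141, 0.002, -3.009]
ft_force: [0.4, -0.6, -0.8]
opening: 60.0
gripper_force: 0.0
```

```bash
python3 go.py 443.0 232.0 220 3.033;  python3 - <<'E'
from bench import imaging
import cv2,numpy as np
c=imaging.camera("side");a=c["frame"]
np.savez("side2.npz",**{k:c[k] for k in("frame","K","extrinsics")})
from h import *
for p,s in dark(a,(310,160,340,215)): print(p,s, plane(c["K"],c["extrinsics"],p,27))
for p,s in dark(a,(340,270,375,315)): print("handle",p,s)
a=a[140:390,220:400];cv2.imwrite("pics/s3.png",cv2.resize(a,None,fx=2.3,fy=2.3))
E
```

```text
pos [ 551.69 -226.16  237.22] rpy [-3.14  0.   -3.01] clk 9.58 F [ 0.39 -0.57 -0.84] open 59.966972165828466 gf 0.0 q [-0.07  0.22  0.49  1.63 -0.11  1.32  2.14]
turn [-0.    0.02  3.02] shift now-axes [ 1.57 15.62  0.56] shift goal-axes [ 5.26 14.79  0.57]
[320.45736434 187.17054264] [  4  22  13  11 129] [ 551.29145131 -226.31282761   27.        ]
handle [353.5        293.99315068] [  9  14  10  22 146]
```

View pics/s3.png

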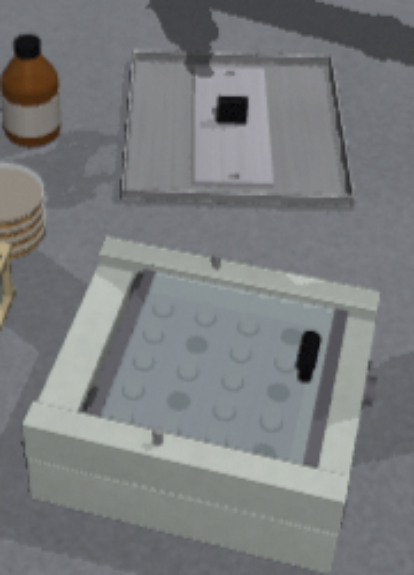

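The side view shows the plate flat in the tray with the grip up at crop (232,110), about (551,-226) in world coordinates. The lid is still shut and its handle hasn't moved, at crop (309,357). Next is the lid.

Request:
play_rows(
  series="0 0.4 0 0 0 0.3 0.8; -0.1 0.75 0 0 0 0.5 0.8; 0 0.75 0 0 0 0.5 0.8; 0.1 0.75 0 0 0 0.5 0.8; 0.2 0.75 0 0 0 0.5 0.8; 0.2 0.75 0 0 0 0.5 0.8; 0.3 0.75 0 0 0 0.2 0.8; 0.35 0.75 0 0 0 0 0.8; 0.35 0.75 0 0 0 0 0.8; 0.35 0.75 0 0 0 0 0.8",
)

```text
clock: 10.47
position: [503.5, -6.7, 235.7]
tool_rot: [3.141, 0.002, 3.034]
ft_force: [0.4, 0.7, -0.0]
opening: 68.2
gripper_force: 0.0
```

Request:
play_rows(
  series="0.35 0.75 0 0 0 0 0.8; 0.35 0.75 0 0 0 0 0.8; 0.35 0.75 0 0 0 0 0.8; 0.35 0.75 0 0 0 0 0.8; 0.35 0.75 0 0 0 0 0.8; 0.35 0.75 0 0 0 0 0.8; 0.35 0.75 0 0 0 0 0.8; 0.35 0.75 0 0 0 0 0.8; 0.35 0.75 0 0 0 0 0.8; 0.2 0.4 0 0 0 0 0.8",
)

```text
clock: 11.3
position: [425.7, 219.4, 235.7]
tool_rot: [3.14, 0.001, 3.038]
ft_force: [-0.5, -0.3, -0.0]
opening: 68.2
gripper_force: 0.0
```

```bash
python3 go.py 443.0 232.0 127 3.033
```

```text
pos [425.69 219.39 235.72] rpy [3.14 0.   3.04] clk 11.3 F [-0.49 -0.35 -0.04] open 68.1893396517161 gf 0.0 q [-0.6  -0.04  0.07  1.88  0.    1.3   0.93]
turn [0.02 0.01 0.06] shift now-axes [-0.53  0.47  3.63] shift goal-axes [-0.53  0.48  3.62]
```

Request:
play_rows(
  series="-0.4 0.2 0 0 0 0 0.8; 0 0 0.4 0 0 0 0.8; 0 0 0.6 0 0 0 0.8; 0 0 0.6 0 0 0 0.8; 0 0 0.6 0 0 0 0.8; 0 0 0.3 0 0 0 0.8; 0 0 0 0 0 0 0.8; 0 0 0 0 0 0 0.8",
)

```text
clock: 11.97
position: [439.4, 220.6, 159.6]
tool_rot: [-3.141, -0.0, 3.034]
ft_force: [0.2, -1.0, 0.5]
opening: 68.5
gripper_force: 0.0
```

```bash
python3 go.py 443.0 232.0 127 3.033;python3 - <<'E'
from bench import imaging
import cv2,numpy as np
c=imaging.camera("side");a=c["frame"][220:360,280:420]
b=imaging.camera("top")["frame"][230:320,130:230]
a=cv2.resize(a,(490,490));b=cv2.resize(b,(300,270));b=cv2.copyMakeBorder(b,0,220,0,0,0)
cv2.imwrite("pics/s4.png",np.hstack([a,b]))
E
```

```text
pos [439.35 220.61 159.56] rpy [-3.14 -0.    3.03] clk 11.97 F [ 0.15 -0.96  0.54] open 68.53327607494977 gf 0.0 q [-0.6   0.05  0.08  1.95 -0.    1.14  0.95]
turn [-0.01 -0.    0.01] shift now-axes [-0.08  0.39  1.09] shift goal-axes [-0.08  0.39  1.09]
```

View pics/s4.png

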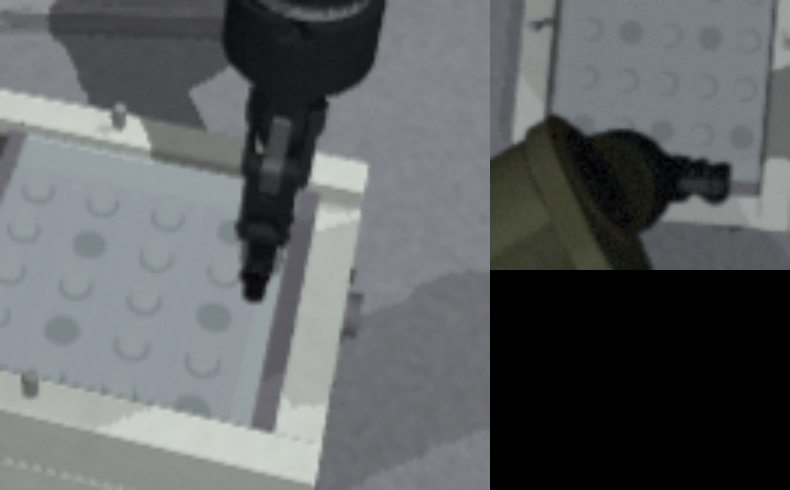

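The gripper covers the handle in both views, as expected, with the fingertips at crop (255,285). I'll shift 12 mm in y, descend and pinch the bar by its ends.

Request:
play_rows(
  series="-0.08 0.39 0 0 0 0 0.8; 0 0 0 0 0 0 0.8; 0 0 0.3 0 0 0 0.8; 0 0 0.4 0 0 0 0.8; 0 0 0.3 0 0 0 0.8; 0 0 0.08 0 0 0 0.8; 0 0 0 0 0 0 0.8",
)

```text
clock: 12.65
position: [442.3, 232.1, 125.9]
tool_rot: [-3.14, -0.002, 3.035]
ft_force: [-1.2, 0.6, 0.2]
opening: 68.3
gripper_force: 0.0
```

Request:
play_rows(
  series="0 0 0 0 0 0 0.5; 0 0 0 0 0 0 0.3; 0 0 0 0 0 0 0.2; 0 0 0 0 0 0 0.2; 0 0 0 0 0 0 0.2; 0 0 0 0 0 0 0.2; 0 0 0 0 0 0 0.2",
  newtons=40,
)

```text
clock: 13.23
position: [443.5, 233.1, 127.9]
tool_rot: [3.14, 0.001, 3.035]
ft_force: [-1.1, -0.2, 5.0]
opening: 35.2
gripper_force: 40.4
```

```bash
python3 go.py 443.0 232.0 127 3.033
```

```text
pos [443.48 233.06 127.88] rpy [3.14 0.   3.03] clk 13.23 F [-1.09 -0.17  4.95] open 35.183358775053094 gf 40.41995644569397 q [-0.61  0.1   0.07  1.97 -0.01  1.07  0.93]
turn [0.01 0.01 0.02] shift now-axes [ 0.01 -0.04  0.03] shift goal-axes [ 0.01 -0.04  0.03]
```

Run:
```python
import numpy as np
t=np.radians(np.arange(0,62.1,2.5));x=-165*np.cos(t)+35*np.sin(t);z=165*np.sin(t)+35*np.cos(t)
for i in range(len(t)-1): print(round(np.degrees(t[i+1]),1),"%.2f 0 %.2f"%(-(x[i+1]-x[i])/30,-(z[i+1]-z[i])/30))
```

```text
2.5 -0.06 0 -0.24
5.0 -0.07 0 -0.24
7.5 -0.08 0 -0.23
10.0 -0.09 0 -0.23
12.5 -0.10 0 -0.23
15.0 -0.11 0 -0.22
17.5 -0.12 0 -0.22
20.0 -0.13 0 -0.21
22.5 -0.13 0 -0.21
25.0 -0.14 0 -0.20
27.5 -0.15 0 -0.19
30.0 -0.16 0 -0.19
32.5 -0.17 0 -0.18
35.0 -0.18 0 -0.17
37.5 -0.18 0 -0.16
40.0 -0.19 0 -0.16
42.5 -0.20 0 -0.15
45.0 -0.20 0 -0.14
47.5 -0.21 0 -0.13
50.0 -0.21 0 -0.12
52.5 -0.22 0 -0.11
55.0 -0.22 0 -0.10
57.5 -0.23 0 -0.09
60.0 -0.23 0 -0.08
```

Request:
play_rows(
  series="-0.06 0 -0.24 0 0 0 0.2; -0.07 0 -0.24 0 0 0 0.2; -0.08 0 -0.23 0 0 0 0.2; -0.09 0 -0.23 0 0 0 0.2; -0.1 0 -0.23 0 0 0 0.2; -0.11 0 -0.22 0 0 0 0.2; 0 0 0 0 0 0 0.2",
)

```text
clock: 13.82
position: [458.4, 231.4, 170.2]
tool_rot: [3.141, -0.0, 3.035]
ft_force: [-0.9, 4.0, -2.8]
opening: 34.9
gripper_force: 40.4
```

```bash
cat > th.py <<'E'
import numpy as np
from bench import bot
p=bot.get_obs()["position"];y=-.109;d=p-[443.5,233.1,127.9]
dx=d[0]*np.cos(y)+d[1]*np.sin(y);dy=-d[0]*np.sin(y)+d[1]*np.cos(y)
v=np.array([-165+dx,35+d[2]]);print("lid deg",np.degrees(np.arctan2(v[1],-v[0])-np.arctan2(35,165)),"r",np.hypot(*v),"vs 168.7; dy",dy)
E
python3 th.py; python3 go.py 460 231 171 3.033
```

```text
lid deg 15.306015298151852 r 168.74203602070222 vs 168.7; dy -0.03666777322501602
pos [458.44 231.43 170.25] rpy [ 3.14 -0.    3.03] clk 13.82 F [-0.94  4.02 -2.77] open 34.90079413252208 gf 40.3741729259491 q [-0.6   0.09  0.08  1.89 -0.01  1.16  0.95]
turn [ 0.01 -0.    0.02] shift now-axes [-0.05 -0.01 -0.03] shift goal-axes [-0.05 -0.01 -0.03]
```

Tracking well, with about 3 N of lid weight on the wrist. Continuing along the arc.

Request:
play_rows(
  series="-0.12 0 -0.22 0 0 0 0.2; -0.13 0 -0.21 0 0 0 0.2; -0.13 0 -0.21 0 0 0 0.2; -0.14 0 -0.2 0 0 0 0.2; -0.15 0 -0.19 0 0 0 0.2; -0.16 0 -0.19 0 0 0 0.2; -0.17 0 -0.18 0 0 0 0.2; -0.18 0 -0.17 0 0 0 0.2; -0.18 0 -0.16 0 0 0 0.2; -0.19 0 -0.16 0 0 0 0.2",
)

```text
clock: 14.65
position: [503.4, 226.7, 225.1]
tool_rot: [-3.142, -0.003, 3.036]
ft_force: [-0.2, 5.0, -4.7]
opening: 35.4
gripper_force: 40.4
```

```bash
python3 th.py; python3 go.py 460 231 171 3.033
```

```text
lid deg 39.64632172295358 r 168.66946356763063 vs 168.7; dy 0.13489125233187949
pos [503.44 226.68 225.13] rpy [-3.14 -0.    3.04] clk 14.65 F [-0.19  5.03 -4.73] open 35.380108644854595 gf 40.38188874721527 q [-0.57  0.13  0.11  1.73 -0.02  1.29  1.01]
turn [-0.   -0.03  0.04] shift now-axes [ 1.45 -0.01  1.81] shift goal-axes [ 1.46 -0.01  1.8 ]
```

Request:
play_rows(
  series="-0.2 0 -0.15 0 0 0 0.2; -0.2 0 -0.14 0 0 0 0.2; -0.21 0 -0.13 0 0 0 0.2; -0.21 0 -0.12 0 0 0 0.2; -0.22 0 -0.11 0 0 0 0.2; -0.22 0 -0.1 0 0 0 0.2; -0.23 0 -0.09 0 0 0 0.2; -0.23 0 -0.08 0 0 0 0.2; 0 0 0 0 0 0 0.2; 0 0 0 0 0 0 0.2",
)

```text
clock: 15.48
position: [554.9, 221.3, 253.1]
tool_rot: [3.141, -0.002, 3.036]
ft_force: [-2.1, 5.2, -0.2]
opening: 35.4
gripper_force: 41.1
```

```bash
python3 th.py; python3 go.py 460 231 171 3.033
python3 - <<'E'
from bench import imaging
import cv2
cv2.imwrite("pics/s5.png",imaging.camera("side")["frame"])
E
```

```text
lid deg 59.713256122122424 r 168.70086426807728 vs 168.7; dy 0.36450981715267083
pos [554.87 221.28 253.06] rpy [ 3.14 -0.    3.04] clk 15.48 F [-2.14  5.23 -0.23] open 35.4276297022071 gf 41.13272309303284 q [-0.54  0.21  0.13  1.59 -0.03  1.35  1.06]
turn [ 0.   -0.03  0.03] shift now-axes [ 3.17 -0.01  2.74] shift goal-axes [ 3.18 -0.02  2.74]
```

View pics/s5.png

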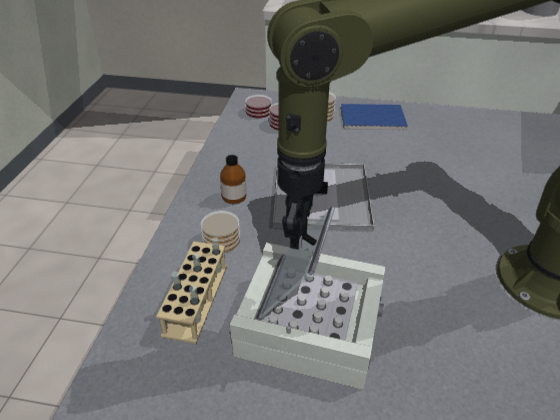

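The lid stands at about 60 degrees, held by its handle in the fingers around (305,235). The plate is in the tray and the bystanders haven't moved. I'll settle for a few rows, then hand in.

Request:
play_rows(
  series="0 0 0 0 0 0 0.2; 0 0 0 0 0 0 0.2; 0 0 0 0 0 0 0.2; 0 0 0 0 0 0 0.2; 0 0 0 0 0 0 0.2; 0 0 0 0 0 0 0.2",
)

```text
clock: 16.03
position: [554.8, 221.3, 253.0]
tool_rot: [3.141, -0.002, 3.036]
ft_force: [-1.1, 4.7, -0.6]
opening: 35.1
gripper_force: 41.1
```

```bash
python3 th.py; python3 -c "
from bench import ticket
print(ticket.sign_off())"
```

```text
lid deg 59.67313385356308 r 168.69147808591094 vs 168.7; dy 0.35398148864651624
the job is handed in; nothing more can be done
None
```

The job is handed in, with no verdict returned: the cover plate lies flat, grip up, in the tray, and the fingers are holding the lid steady at about 59.7 degrees (worked out from the gripper position), finished at 16 s of the 58 s allowed.

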